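# Clip the last locking tab of the rice box

## Task

One locking tab of the snap-lock rice box is still standing open on its lid. Fold it over the rim and press it in until its inside ridge snaps under the box's rim lip and the tab stays flat against the side by itself. Leave the box standing where it is and do not disturb or pick up anything.

Things in the scene. Friction and masses are not known exactly. Their poses are not given: they have to be found in the camera images.
- rice_box: snap-lock plastic food box full of rice, loose on the worktop, about 2.5 kg; grey tub, white lid and tabs; 166 (its x) by 226 (its y) mm, lid top 105 mm above its underside (a low moulded bead on the lid reaches 108.5). Origin: centre of its underside; z up. The open tab is on its -x long side; the tabs on the other three sides are already clipped. Pushed sideways with more than about 12 N it slides
- tab_hinge (a point): middle of the open tab's hinge line, on the lid's -x edge: 84.5 mm out from the box's centre along its -x, 104 mm above its underside; the hinge line runs along the box's y. Fixed to the box
- tab_edge (a point): middle of the open tab's free edge, 34 mm from the hinge line; moves with the tab. The tab is a white plastic plate 70 wide (along the box's y), 34 long, 3 thick, with a 5 mm bead along its free edge and, 22 mm from the hinge, a ridge on its inside face
- lock_tab (a joint): tab angle, rad: 0 = hanging flat against the box's side, 1.57 = straight out, 3.0 = upright (its stop). Sprung: left alone it rests between about 1.3 and 3; pushed lower it springs back out unless clipped. From about 0.45 its ridge meets the springy rim lip; 5 to 9 N inward near the free edge snaps it past; clipped, it rests below 0.06
- saffron_pot: bystander: lidded white ceramic pot, 66 mm across, 78 tall; origin at the centre of its underside
- measuring_cup: bystander: steel measuring cup, 72 mm across, 50 tall, flat handle reaching 120 mm out along its +y; origin at the centre of its underside
- lemon_squeezer: bystander: chrome lemon squeezer lying flat, bowl 76 mm across and 45 tall, two handles reaching 177 mm out along its +x; origin under the bowl's centre
- trivet: bystander: slatted bamboo trivet 160 by 152 mm, 14 thick; origin at the centre of its underside
- pimenton_tin: bystander: plain steel spice tin 47 by 67 mm, 92 tall; origin at the centre of its underside
- spoon: bystander: wooden spoon 260 mm long lying along its x; origin at its middle, on the worktop
- bay_jar: bystander: glass jar with wooden cap, 68 mm across, 100 tall; origin at the centre of its underside

How it is judged:
By the outcome, as a careful person would: the job done as asked, in the order asked, and still so for the second after the job is handed in, with the robot touching nothing.
It also fails if it takes over 32 s, if anything falls off the work surface, if the arm or the gripper's body presses on something with over 40 N, if the wrist force passes 120 N, or if a joint passes its speed limit or range.

## Robot

A 6-joint arm with a two-finger parallel gripper is mounted at the origin on the work surface. World frame = base frame: x ahead of the robot, y to its left, z up, the work surface at z = 0. Lengths are in m, angles in rad, forces in N, time in s.
With the tool pointing down it reaches from about 0.225 to 0.875 m from the base axis. Payload 3.4 kg.
Tool frame: the origin (TCP) lies between the finger pads; the fingertips stand 8 mm ahead of it and the grasp point (between the pads) lies 11 mm behind it; z points along the fingers, y is the line along which they close (so a half turn about z gives the same grasp; the last joint's range is limited). The gripper opens to 85 mm and grips with 20 to 120 N. Pads are 22 mm wide; open, the fingers measure 114 mm over their backs; the gripper's body (76 mm by 85 mm) begins 54 mm behind the grasp point. The pads swing forward as they close: fully open they stand 13 mm farther back than shut.
Start: joints at [1.012, 0.276, 1.505, -0, 1.361, -0.121], TCP at [0.244, 0.521, 0.239] pointing down, gripper open.
Joint ranges: [-2.89, 2.89], [-0.75, 2.08], [0.22, 2.7], [-1.18, 4.32], [0.11, 2.71], [-2.7, 2.7]. Speed limits (rad/s): [2.57, 2.57, 3.14, 3.14, 3.14, 3.14].

## Interface

Orientations are given as a unit quaternion [w, x, y, z].
In Python, from rig import manip, optics, finder gives the robot as it stands.
- The arm moves only by the tool servo_tool, never from a script. Its argument "increments" is a list of rows, each a list of 7 numbers: the shift along the tool's x, y, z in cm, then the turn, a rotation vector about the tool's x, y, z in degrees, then the closure, from -1 (fully open) to 1 (shut). In form: [[x, y, z, rx, ry, rz, gripper], ...]. A call has exactly 5 rows; each row shifts and turns the commanded pose from where the row before left it, along the tool's axes as they then stand; what a row does not reach is not made up. A row lasts 1/10 s, in which the tool goes at most 50 mm and 8.59 degrees, less where a joint would pass 70% of its speed; a pose out of reach is approached as far as the arm can. A call is refused whole if a number of a shift passes 5 or a number of a turn 8.59, either way. A call with a gripper value outside its range is refused whole. The fingers move at their own pace and stop on an object; "squeeze" is the grip in N (left out, the last holds). Time passes only in rows, so rows that do not move let the fingers close, or fill a call up. It gives the time, the measured TCP pose, the force, the opening and the grip force at its end, in the units of the state.
- manip.get_state(): the state, without advancing time (a new reading comes with each control period).
- optics.get_image(name): name is "scene" or "top" or "wrist"; returns the picture (420x560x3 uint8, red, green, blue); there is no depth.
- optics.get_calibration(name): a dict with "fov_y" (degrees; the focal length in pixels is half the picture's height over the tangent of half this angle, whatever the lens; pixels are square), "cx", "cy" (the principal point, pixels), "world_to_cam" (4x4, takes a point from world to camera coordinates). Camera axes: x right, y down, z forward; pixel columns grow to the right and rows downward; lengths in m; the calibration is good to about 2 mm. A picture is of the moment at which its call begins: read the wrist's pose just before it. get_calibration takes no time and is no camera call; for the wrist camera it gives the pose at the moment of the call.
- manip.sign_off(): hands the job in; it is judged then, once.
Trained networks look in the newest picture that a camera, given by its name, has taken for a name from the list of things; names that differ only in an ending like _2 or _b are one class to them, and where a whole thing is asked for, a point or a joint stands for the part that bears it (a point fixed in the world has none). Each returns a list of dicts, best first, with "p" (0 to 1); they miss things now and then, are a little off and sometimes report something else, mostly with a low value. They report only what shows in the picture. A call takes as long as a camera call.
- finder.silhouettes(label, camera): "region" (420x560 bool, what is visible of it) and "box" ([centre column, centre row, width, height] in pixels, round what is visible of it).
- finder.tip_of(label, camera): "at" ([column, row] in pixels: a listed point, or the origin of a listed thing).
The state is a dict: "clock": time; "qpos": joint angles; "qd": joint speeds; "effort": joint torques, N m; "position": TCP position; "ee_rot": TCP orientation; "contact_force": force on the tool from outside, world axes, zero at the start; "moment": the same for the moment, N m; "width": finger opening in m; "gripper_force": force on a finger pad.
Only numpy, scipy, OpenCV 4.12 (cv2) and the standard library are available. Lean on these libraries where they do the work, as an engineer would, in place of code of your own. Each camera call takes 0.05 s, during which the arm holds its last target. There are 200 camera calls.

## Working session

There is one attempt and no reset: what is moved stays moved. The work goes in short steps, Python scripts to look and compute and a tool call to move; the robot and the scene stay as the last step left them, time stands still between calls to the robot, and variables do not carry over. Pictures are saved under pics/ and viewed, at most 10 in all, crops included, and the job is handed in when it is done.

Besides the shell and the picture viewer there is one more tool, called by a JSON object that holds its "api" and its "payload", one argument or row to a line. servo_tool: Moves the arm, as the interface text tells. Its arguments: {"type":"object","properties":{"increments":{"type":"array","items":{"type":"array","items":{"type":"number"}}},"squeeze":{"type":"number"}},"required":["increments"]}

```bash
ls; mkdir -p pics
cat > h.py <<'E'
import numpy as np, cv2
from rig import manip, optics, finder
def K(c):
    f=210/np.tan(np.radians(c['fov_y'])/2); return f,c['cx'],c['cy'],np.array(c['world_to_cam'])
def proj(c,P):
    f,cx,cy,T=K(c); p=np.atleast_2d(P)@T[:3,:3].T+T[:3,3]; return np.c_[f*p[:,0]/p[:,2]+cx,f*p[:,1]/p[:,2]+cy]
def ray(c,uv):
    f,cx,cy,T=K(c); d=T[:3,:3].T@np.array([(uv[0]-cx)/f,(uv[1]-cy)/f,1]); return -T[:3,:3].T@T[:3,3],d
def atz(c,uv,z):
    o,d=ray(c,uv); return o+d*(z-o[2])/d[2]
E
python3 - <<'E'
from h import *
s=manip.get_state(); print({k:np.round(v,3) for k,v in s.items()})
for n in ['scene','top']:
    im=optics.get_image(n); cv2.imwrite(f'pics/{n}0.png',im[:,:,::-1]); c=optics.get_calibration(n); print(n,{k:np.round(v,3) for k,v in c.items()})
    for l in ['rice_box','tab_hinge','tab_edge']:
        r=finder.tip_of(l,n); print(l,[(np.round(x['at'],1),round(x['p'],2)) for x in r[:3]], [np.round(atz(c,x['at'],0 if l=='rice_box' else .104),3) for x in r[:2]])
E
```

```text
pics
{'clock': np.float64(0.0), 'qpos': array([ 1.012,  0.277,  1.506,  0.   ,  1.361, -0.121]), 'qd': array([-0.   ,  0.001,  0.   , -0.   , -0.001,  0.001]), 'effort': array([-1.0000e-03, -4.1678e+01, -2.4580e+01, -0.0000e+00,  1.1000e-02,
       -0.0000e+00]), 'position': array([0.243, 0.52 , 0.238]), 'ee_rot': array([-0.   ,  0.217,  0.976, -0.001]), 'contact_force': array([ 0.396,  0.008, -0.53 ]), 'moment': array([ 0.01 ,  0.004, -0.028]), 'gripper_force': np.float64(0.0), 'width': np.float64(0.086)}
scene {'fov_y': np.float64(44.065), 'cx': np.float64(277.106), 'cy': np.float64(202.192), 'world_to_cam': array([[-0.245,  0.97 ,  0.003,  0.127],
       [ 0.749,  0.191, -0.634, -0.365],
       [-0.615, -0.153, -0.773,  1.946],
       [ 0.   ,  0.   ,  0.   ,  1.   ]])}
rice_box [(array([316.6, 227.7]), 0.62)] [array([0.557, 0.133, 0.   ])]
tab_hinge [(array([290.9, 205. ]), 0.58)] [array([0.572, 0.054, 0.104])]
tab_edge [(array([273.5, 202.6]), 0.47)] [array([0.576, 0.003, 0.104])]
top {'fov_y': np.float64(53.747), 'cx': np.float64(285.187), 'cy': np.float64(210.113), 'world_to_cam': array([[ 0.024, -1.   , -0.017,  0.012],
       [-0.997, -0.023, -0.08 ,  0.577],
       [ 0.079,  0.018, -0.997,  1.215],
       [ 0.   ,  0.   ,  0.   ,  1.   ]])}
rice_box [(array([252.6, 213.5]), 0.96), (array([161.3, 213. ]), 0.61)] [array([0.565, 0.125, 0.   ]), array([0.561, 0.405, 0.   ])]
tab_hinge [(array([278.1, 208.4]), 0.6)] [array([0.574, 0.044, 0.104])]
tab_edge [(array([290.9, 210. ]), 0.51)] [array([0.571, 0.009, 0.104])]
```

View pics/top0.png

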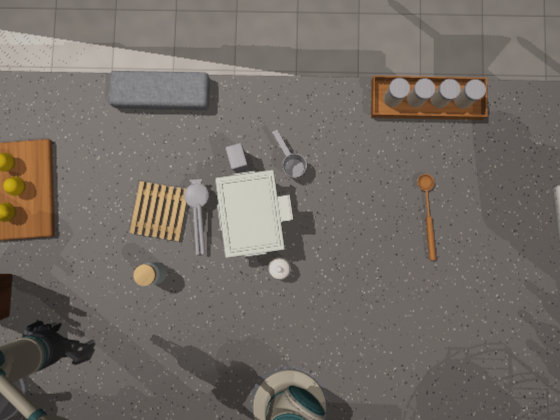

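View pics/scene0.png

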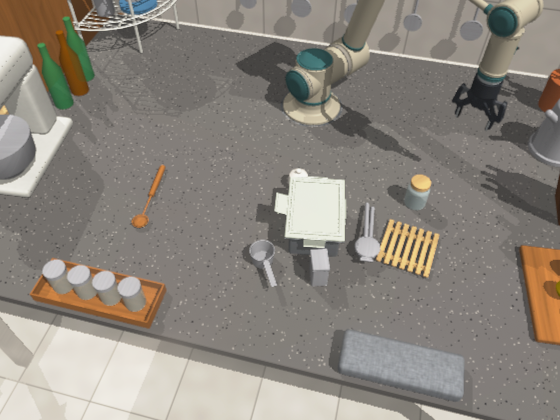

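The box lies with its -x side toward world -y: in the top view the tab sticks out to the right of it, at about (278–291, 209). The pot at (280, 268) and the cup at (294, 166) stand near either end of that side. Next I fit the lid's pose.

Run:
```python
from h import *
from scipy.optimize import minimize
im=optics.get_image('top'); c=optics.get_calibration('top')
R=finder.silhouettes('rice_box','top')[0]; m=R['region']; print(R['p'],R['box'])
ys,xs=np.nonzero(m)
g=(im.min(2)>185)&cv2.dilate(m.astype(np.uint8),np.ones((9,9))).astype(bool)
# lid-only: remove narrow tab by opening
w=cv2.morphologyEx(g.astype(np.uint8),cv2.MORPH_CLOSE,np.ones((7,7)));w=cv2.morphologyEx(w,cv2.MORPH_OPEN,np.ones((35,35)))
P=np.array([atz(c,p,.105)[:2] for p in zip(*np.nonzero(w)[::-1])],np.float32)
r=cv2.minAreaRect(P); print('lid rect',r, np.round(cv2.boxPoints(r),3))
for l in ['saffron_pot','measuring_cup','tab_edge','tab_hinge']:
    q=finder.tip_of(l,'top')
    print(l,[(np.round(atz(c,x['at'],.104 if 'tab' in l else 0),3),x['p']) for x in q[:2]])
v=im[130:300,180:340,::-1]; o=v.copy(); o[w[130:300,180:340]>0,2]=255
cv2.imwrite('pics/top1.png',np.hstack([cv2.resize(v,None,fx=2.5,fy=2.5,interpolation=2),cv2.resize(o,None,fx=2.5,fy=2.5)]))
# triangulate tab edge / hinge from both
optics.get_image('scene'); cs=optics.get_calibration('scene')
for l in ['tab_edge','tab_hinge']:
    A=[];b=[]
    for n,cc in (('top',c),('scene',cs)):
        q=finder.tip_of(l,n)
        if q:
            o_,d=ray(cc,q[0]['at']); d/=np.linalg.norm(d); M=np.eye(3)-np.outer(d,d); A.append(M); b.append(M@o_)
    if len(A)==2: print('tri',l,np.linalg.solve(sum(A),sum(b)))
```

```text
0.78 [254.1, 214.4, 80.4, 87.6]
lid rect ((0.5588073134422302, 0.12457352876663208), (0.21012619137763977, 0.1660967916250229), 1.4635971784591675) [[0.452 0.205]
 [0.456 0.039]
 [0.666 0.044]
 [0.662 0.21 ]]
saffron_pot [(array([0.407, 0.039, 0.   ]), 0.93)]
measuring_cup [(array([0.711, 0.001, 0.   ]), 0.63)]
tab_edge [(array([0.581, 0.   , 0.104]), 0.58)]
tab_hinge [(array([0.581, 0.047, 0.104]), 0.76)]
tri tab_edge [0.57848424 0.00318882 0.11992206]
tri tab_hinge [0.57999845 0.04858788 0.10702657]
```

View pics/top1.png

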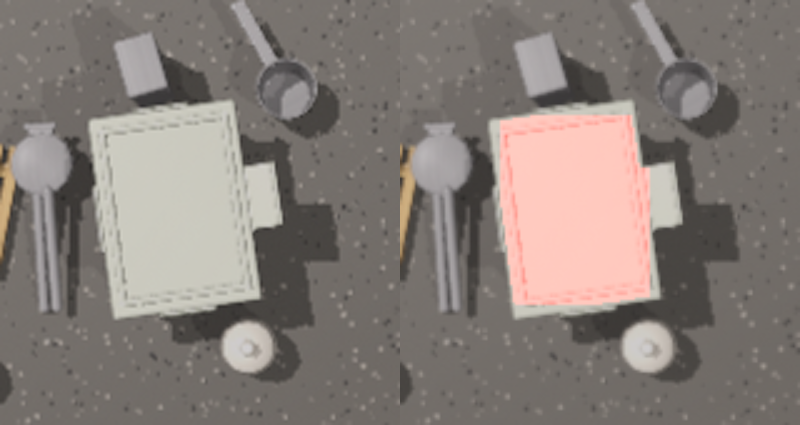

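The crop shows the lid corners at full-picture pixels of about (216,178), (273.6,170.4), (284,249) and (226,257). The tab sits midway along the right side, roughly straight out. I'll refine the pose with the known dimensions and both views.

```bash
python3 - <<'E'
from h import *
from scipy.optimize import least_squares
c=optics.get_calibration('top'); cs=optics.get_calibration('scene')
uv=np.array([[216,178.4],[273.6,170.4],[284,249.2],[226,257.2]])
P=np.array([atz(c,p,.105) for p in uv]); print(np.round(P,3),[np.linalg.norm(P[i]-P[i-1]) for i in range(4)])
# scene lid corners by eye: (290,178),(345,180),(345,241),(287,237)
# box local corners order: top far-left (world +x,+y), far-right(+x,-y), near-right, near-left ; box x=+world y, y=-world x
L=np.array([[83,-113,105],[-83,-113,105],[-83,113,105],[83,113,105]])/1e3
def W(p,q): cy,sy=np.cos(p[2]),np.sin(p[2]); return np.c_[p[0]+cy*q[:,0]-sy*q[:,1],p[1]+sy*q[:,0]+cy*q[:,1],q[:,2]]
s=least_squares(lambda p:(proj(c,W(p,L))-uv).ravel(),[.56,.125,1.57]); p=s.x
print('pose',p,np.degrees(p[2]),s.fun.round(1)); 
print('scene lid',proj(cs,W(p,L)).round(0))
h=W(p,np.array([[-.0845,0,.104]])); print('hinge',h,proj(c,h))
tab=np.array([[275,162],[282,222]])/2.5+[180,130]
for th in (1.2,1.4,1.57,1.8,2.0,2.2):
    e=W(p,np.array([[-.0845-.034*np.sin(th),s_,.104-.034*np.cos(th)] for s_ in(-.035,.035)])); print(th,proj(c,e).round(1).tolist(),tab.tolist(),proj(cs,e).round(1).tolist())
E
python3 -c "
import cv2;a=cv2.imread('pics/scene0.png')[160:270,240:380];cv2.imwrite('pics/scene1.png',cv2.resize(a,None,fx=5,fy=5,interpolation=2))"
```

```text
[[0.655 0.221 0.105]
 [0.681 0.06  0.105]
 [0.461 0.025 0.105]
 [0.435 0.185 0.105]] [np.float64(0.2225912914287312), np.float64(0.16367879426719997), np.float64(0.22257465672242657), np.float64(0.1622465769877371)]
pose [0.55808271 0.12292576 1.73091237] 99.17397365408924 [-0.5 -0.6  0.3 -0.6  0.8  0.5 -0.6  0.7]
scene lid [[344. 240.]
 [284. 235.]
 [289. 175.]
 [344. 179.]]
hinge [[0.57155478 0.03950662 0.104     ]] [[279.84033354 209.377982  ]]
1.2 [[289.4, 196.0], [292.8, 220.5]] [[290.0, 194.8], [292.8, 218.8]] [[274.2, 215.2], [276.3, 196.6]]
1.4 [[290.0, 195.6], [293.4, 220.3]] [[290.0, 194.8], [292.8, 218.8]] [[273.6, 213.7], [275.7, 195.2]]
1.57 [[290.2, 195.4], [293.6, 220.1]] [[290.0, 194.8], [292.8, 218.8]] [[273.4, 212.5], [275.6, 193.9]]
1.8 [[289.9, 195.1], [293.3, 220.0]] [[290.0, 194.8], [292.8, 218.8]] [[273.7, 210.8], [275.9, 192.2]]
2.0 [[289.1, 194.9], [292.5, 220.0]] [[290.0, 194.8], [292.8, 218.8]] [[274.5, 209.5], [276.6, 190.9]]
2.2 [[287.8, 194.9], [291.3, 220.0]] [[290.0, 194.8], [292.8, 218.8]] [[275.7, 208.3], [277.8, 189.6]]
```

View pics/scene1.png

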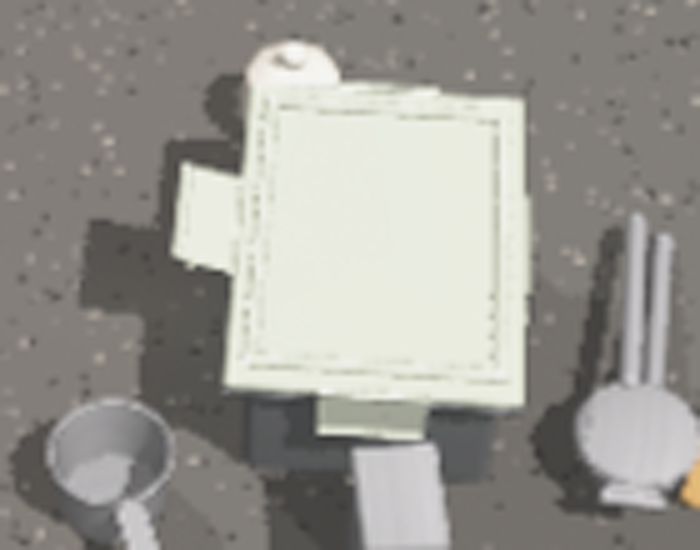

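The pose fits both views: hinge at (0.572, 0.040, 0.104), box yaw 99°, tab at about 1.7 rad. The plan is to close the fingers, set tool x along the inward direction with a 20° tilt, and press down and then in along an arc around the hinge.

```bash
cat >> h.py <<'E'
from scipy.spatial.transform import Rotation as Ro
H=np.array([.5716,.0395,.104]); yaw=np.radians(99.2)
IN=np.array([np.cos(yaw),np.sin(yaw),0]); BY=np.array([-np.sin(yaw),np.cos(yaw),0]); Z=np.array([0,0,1.])
def pose(): s=manip.get_state(); q=s['ee_rot']; return s,np.array(s['position']),Ro.from_quat(np.r_[q[1:],q[0]])
def Rt(tilt):
    a=np.radians(tilt); z=IN*np.sin(a)-Z*np.cos(a); x=IN*np.cos(a)+Z*np.sin(a); return Ro.from_matrix(np.c_[x,np.cross(z,x),z])
def tcp(out,up,tilt,along=0):   # TCP so that fingertip centre is at out/up (m) from the hinge
    return H-IN*out+Z*up+BY*along-.008*Rt(tilt).as_matrix()[:,2]
def rows(p0,R0,p1,R1,N):
    w=(R0.inv()*R1).as_rotvec()/N; S=sum(Ro.from_rotvec(w*k).as_matrix() for k in range(N))
    return np.r_[100*np.linalg.solve(S,R0.inv().apply(p1-p0)),np.degrees(w)].round(2)
def tipnow():
    s,p,R=pose(); t=p+.008*R.as_matrix()[:,2]-H; z=R.as_matrix()[:,2]
    print('t',round(float(s['clock']),2),'tip out %.1f up %.1f along %.1f mm'%(-1e3*t@IN,1e3*t[2],1e3*t@BY),'tilt',np.degrees(np.arctan2(z@IN,-z[2])).round(1),'F in/by/z',np.round([s['contact_force']@IN,s['contact_force']@BY,s['contact_force'][2]],1),'w',s['width'],'q',np.round(s['qpos'],2))
E
python3 - <<'E'
from h import *
s,p,R=pose(); print(rows(p,R,tcp(.025,.075,20),Rt(20),15)); tipnow()
E
```

```text
[-4.21 -0.44 -0.35 -0.65  1.23  3.68]
t 0.95 tip out -527.5 up 127.3 along 246.6 mm tilt 0.0 F in/by/z [0.5 0.4 0.3] w 0.08526748397294216 q [ 1.01  0.28  1.5  -0.    1.36 -0.12]
```

{"api": "servo_tool", "payload": {
  "increments": [
    [-4.2,-0.44,-0.35,-0.65,1.23,3.68,1],
    [-4.2,-0.44,-0.35,-0.65,1.23,3.68,1],
    [-4.2,-0.44,-0.35,-0.65,1.23,3.68,1],
    [-4.2,-0.44,-0.35,-0.65,1.23,3.68,1],
    [-4.2,-0.44,-0.35,-0.65,1.23,3.68,1]
  ],
  "squeeze": 40
}}

```text
clock: 1.45
position: [0.4103, 0.3888, 0.2473]
ee_rot: [-0.046, 0.371, 0.927, 0.04]
contact_force: [0.9, 0.2, -0.2]
width: 0.0124
gripper_force: 0.0
```

{"api": "servo_tool", "payload": {
  "increments": [
    [-4.2,-0.44,-0.35,-0.65,1.23,3.68,1],
    [-4.2,-0.44,-0.35,-0.65,1.23,3.68,1],
    [-4.2,-0.44,-0.35,-0.65,1.23,3.68,1],
    [-4.2,-0.44,-0.35,-0.65,1.23,3.68,1],
    [-4.2,-0.44,-0.35,-0.65,1.23,3.68,1]
  ]
}}

```text
clock: 1.95
position: [0.5249, 0.2121, 0.2294]
ee_rot: [-0.09, 0.513, 0.85, 0.078]
contact_force: [0.5, 0.0, 0.2]
width: -0.0003
gripper_force: 0.0
```

{"api": "servo_tool", "payload": {
  "increments": [
    [-4.2,-0.44,-0.35,-0.65,1.23,3.68,1],
    [-4.2,-0.44,-0.35,-0.65,1.23,3.68,1],
    [-4.2,-0.44,-0.35,-0.65,1.23,3.68,1],
    [-4.2,-0.44,-0.35,-0.65,1.23,3.68,1],
    [0,0,0,0,0,0,1]
  ]
}}

```text
clock: 2.45
position: [0.5713, 0.0486, 0.1952]
ee_rot: [-0.124, 0.618, 0.769, 0.105]
contact_force: [-0.3, -0.1, 0.2]
width: 0.0003
gripper_force: 0.0
```

Run:
```python
from h import *
tipnow(); s,p,R=pose(); print(rows(p,R,tcp(.025,.035,20),Rt(20),5))
im=optics.get_image('wrist'); c=optics.get_calibration('wrist')
for q in (H,H-.034*IN,H-.0845*IN*-1): pass
pts=np.array([H+BY*.035,H-BY*.035,H-.034*IN+BY*.035,H-.034*IN-BY*.035]); u=proj(c,pts); print(u.round(0))
o=im[:,:,::-1].copy()
for a in u: cv2.circle(o,tuple(int(v) for v in a),3,(0,0,255),-1)
cv2.imwrite('pics/w0.png',o)
```

```text
t 2.45 tip out -11.5 up 83.6 along -1.1 mm tilt 18.7 F in/by/z [-0.   0.3  0.2] w 0.00028061789421623615 q [-0.22  0.35  1.56  0.3   1.38 -0.52]
[-1.01 -0.05  0.68 -0.13  0.26  0.63]
[[236. 265.]
 [323. 270.]
 [234. 308.]
 [321. 313.]]
```

View pics/w0.png

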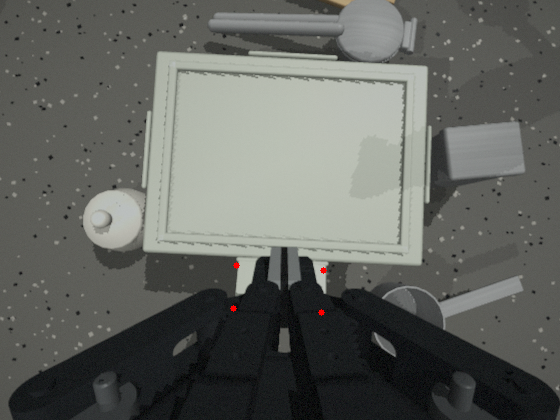

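The wrist view shows the lid with corners near (157,53), (427,67), (421,264) and (144,250), and the tab under the fingers at columns 237–328. The arm was still settling, so the overlay is off. I'll move to the hover point, let it settle and measure again.

{"api": "servo_tool", "payload": {
  "increments": [
    [-2.0,-0.2,0,-0.3,0.6,1.6,1],
    [-1.8,-0.2,-0.6,-0.3,0.6,1.6,1],
    [0,0,0,0,0,0,1],
    [0,0,0,0,0,0,1],
    [0,0,0,0,0,0,1]
  ]
}}

```text
clock: 3.0
position: [0.5742, 0.0181, 0.191]
ee_rot: [-0.132, 0.635, 0.753, 0.113]
contact_force: [-0.0, -1.3, 0.3]
width: 0.0001
gripper_force: 0.0
```

Run:
```python
from h import *
tipnow()
im=optics.get_image('wrist'); c=optics.get_calibration('wrist')
L=np.array([[83,-113,105],[-83,-113,105],[-83,113,105],[83,113,105]])/1e3
B=H+.0845*IN; B[2]=0
u=proj(c,[B+IN*l[0]+BY*l[1]+Z*l[2] for l in L]); h=proj(c,[H+BY*.035,H-BY*.035,H-.034*IN+BY*.035,H-.034*IN-BY*.035]); print(u.round(1).tolist(),h.round(1).tolist())
o=im[:,:,::-1].copy()
for a in [*u,*h]: cv2.circle(o,tuple(int(v) for v in a),2,(0,0,255),-1)
cv2.imwrite('pics/w1.png',o)
```

```text
t 3.0 tip out 18.8 up 79.5 along 0.8 mm tilt 20.1 F in/by/z [-1.3  0.2  0.3] w 0.0001394575030005845 q [-0.29  0.36  1.55  0.32  1.39 -0.54]
[[422.3, 26.9], [427.1, 227.6], [141.0, 225.3], [149.1, 24.1]] [[240.1, 228.0], [328.4, 228.7], [239.3, 271.4], [328.4, 272.1]]
```

View pics/w1.png

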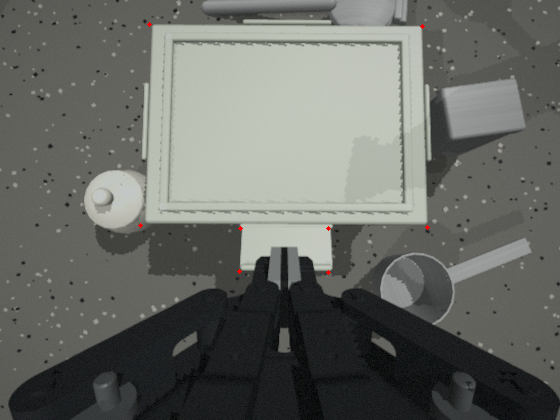

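The settled view has the lid's near edge at row 222–223, where 226 was predicted, so the hinge is about 3 mm further in and 1.7 mm sideways. The fingers are centred on the tab at columns 240–330. I'll correct the hinge and go down.

```bash
echo 'H=H+.003*IN-.0017*BY' >> h.py; python3 -c "
from h import *
tipnow(); R=pose()[2].as_matrix(); print('tool y in by',R[:,1]@BY)"
```

```text
t 3.05 tip out 21.8 up 79.4 along 2.6 mm tilt 20.1 F in/by/z [-0.8  0.1  0.6] w 0.00018237236644503535 q [-0.29  0.36  1.55  0.32  1.39 -0.54]
tool y in by -0.9999578126630632
```

{"api": "servo_tool", "payload": {
  "increments": [
    [-0.5,0,0.87,0,0,0,1],
    [-0.5,0,0.87,0,0,0,1],
    [-0.5,0,0.87,0,0,0,1],
    [-0.5,0,0.87,0,0,0,1],
    [-0.5,0,0.87,0,0,0,1]
  ]
}}

```text
clock: 3.55
position: [0.5757, 0.008, 0.1398]
ee_rot: [-0.133, 0.636, 0.752, 0.113]
contact_force: [-0.6, 0.3, 0.5]
width: 0.0002
gripper_force: 0.0
```

{"api": "servo_tool", "payload": {
  "increments": [
    [-0.2,0,0.56,0,0,0,1],
    [-0.2,0,0.56,0,0,0,1],
    [-0.2,0,0.56,0,0,0,1],
    [-0.2,0,0.56,0,0,0,1],
    [-0.2,0,0.56,0,0,0,1]
  ]
}}

```text
clock: 4.05
position: [0.5763, 0.0081, 0.1112]
ee_rot: [-0.132, 0.636, 0.752, 0.113]
contact_force: [0.4, -1.4, -0.3]
width: -0.0
gripper_force: 0.6
```

```bash
python3 -c "
from h import *
tipnow()"
```

```text
t 4.05 tip out 32.0 up -0.3 along 2.1 mm tilt 20.0 F in/by/z [-1.4 -0.1 -0.3] w -1.9716341851230914e-06 q [-0.3   0.44  1.65  0.33  1.23 -0.61]
```

{"api": "servo_tool", "payload": {
  "increments": [
    [-0.08,0,0.35,0,0,0,1],
    [-0.08,0,0.35,0,0,0,1],
    [-0.08,0,0.35,0,0,0,1],
    [-0.08,0,0.35,0,0,0,1],
    [-0.08,0,0.35,0,0,0,1]
  ]
}}

```text
clock: 4.55
position: [0.5754, 0.011, 0.0934]
ee_rot: [-0.133, 0.635, 0.752, 0.113]
contact_force: [0.2, 1.1, 1.1]
width: 0.0001
gripper_force: 0.7
```

{"api": "servo_tool", "payload": {
  "increments": [
    [0.04,0,0.33,0,0,0,1],
    [0.04,0,0.33,0,0,0,1],
    [0.14,0,0.21,0,0,0,1],
    [0.14,0,0.21,0,0,0,1],
    [0,0,0,0,0,0,1]
  ]
}}

```text
clock: 5.05
position: [0.5744, 0.0175, 0.0845]
ee_rot: [-0.132, 0.635, 0.752, 0.113]
contact_force: [-0.4, -0.6, 0.2]
width: -0.0
gripper_force: 0.4
```

Run:
```python
from h import *
tipnow()
a=optics.get_image('scene')[150:260,220:360,::-1]; w=optics.get_image('wrist')[130:330,150:450,::-1]
cv2.imwrite('pics/c0.png',np.vstack([cv2.resize(a,(480,377),interpolation=2)[:300],cv2.resize(w,(480,300))]))
```

```text
t 5.05 tip out 22.4 up -27.0 along 2.4 mm tilt 20.0 F in/by/z [-0.6  0.5  0.2] w -1.5190514260458111e-05 q [-0.29  0.46  1.69  0.34  1.17 -0.62]
```

View pics/c0.png

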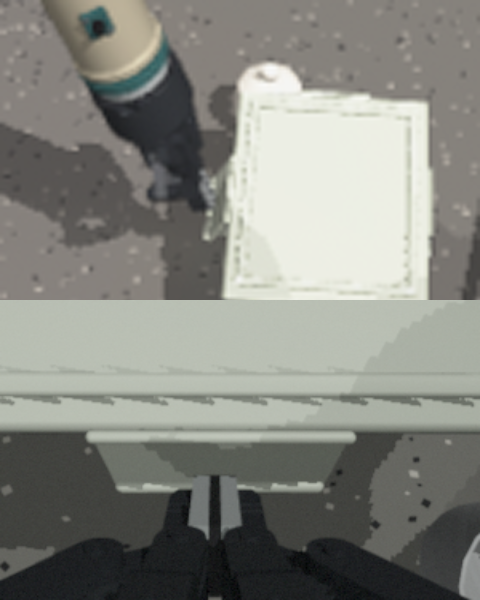

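The tab is folded down past the rim with the fingertips on it just above the edge bead. Now I press inward in small steps and watch the force.

{"api": "servo_tool", "payload": {
  "increments": [
    [0.13,0,0.15,0,0,0,1],
    [0.12,0,0.15,0,0,0,1],
    [0.12,0,0.1,0,0,0,1],
    [0.13,0,0.1,0,0,0,1],
    [0,0,0,0,0,0,1]
  ]
}}

```text
clock: 5.65
position: [0.5736, 0.0234, 0.0819]
ee_rot: [-0.132, 0.636, 0.752, 0.113]
contact_force: [-0.4, -2.8, 2.5]
width: 0.0001
gripper_force: 1.7
```

{"api": "servo_tool", "payload": {
  "increments": [
    [0.09,0,0.03,0,0,0,1],
    [0.09,0,0.03,0,0,0,1],
    [0,0,0,0,0,0,1],
    [0,0,0,0,0,0,1],
    [0,0,0,0,0,0,1]
  ]
}}

```text
clock: 6.15
position: [0.573, 0.026, 0.0814]
ee_rot: [-0.132, 0.636, 0.752, 0.113]
contact_force: [0.6, -1.7, 0.5]
width: 0.0003
gripper_force: 0.8
```

```bash
python3 -c "
from h import *
tipnow()"
```

```text
t 6.15 tip out 13.8 up -30.1 along 2.5 mm tilt 20.1 F in/by/z [-1.8 -0.3  0.5] w 0.0003383055684336539 q [-0.27  0.46  1.7   0.35  1.16 -0.61]
```

{"api": "servo_tool", "payload": {
  "increments": [
    [0.09,0,0.03,0,0,0,1],
    [0.09,0,0.03,0,0,0,1],
    [0,0,0,0,0,0,1],
    [0,0,0,0,0,0,1],
    [0,0,0,0,0,0,1]
  ]
}}

```text
clock: 6.65
position: [0.5725, 0.0277, 0.0816]
ee_rot: [-0.133, 0.635, 0.752, 0.113]
contact_force: [0.6, -0.8, -1.0]
width: -0.0002
gripper_force: 0.8
```

{"api": "servo_tool", "payload": {
  "increments": [
    [0.09,0,0.03,0,0,0,1],
    [0,0,0,0,0,0,1],
    [0,0,0,0,0,0,1],
    [0,0,0,0,0,0,1],
    [0,0,0,0,0,0,1]
  ]
}}

```text
clock: 7.15
position: [0.5726, 0.028, 0.0816]
ee_rot: [-0.132, 0.636, 0.752, 0.113]
contact_force: [1.3, -4.6, -1.6]
width: 0.0001
gripper_force: 2.5
```

```bash
python3 -c "
from h import *
tipnow()"
```

```text
t 7.15 tip out 11.7 up -29.9 along 2.6 mm tilt 20.0 F in/by/z [-4.8 -0.5 -1.6] w 8.239324122896711e-05 q [-0.27  0.46  1.7   0.35  1.16 -0.61]
```

{"api": "servo_tool", "payload": {
  "increments": [
    [0.09,0,0.03,0,0,0,1],
    [0,0,0,0,0,0,1],
    [0,0,0,0,0,0,1],
    [0,0,0,0,0,0,1],
    [0,0,0,0,0,0,1]
  ]
}}

```text
clock: 7.65
position: [0.5726, 0.0282, 0.0817]
ee_rot: [-0.131, 0.635, 0.753, 0.112]
contact_force: [0.1, -7.1, -0.1]
width: -0.0001
gripper_force: 3.6
```

{"api": "servo_tool", "payload": {
  "increments": [
    [0.09,0,0.03,0,0,0,1],
    [0,0,0,0,0,0,1],
    [0,0,0,0,0,0,1],
    [0,0,0,0,0,0,1],
    [0,0,0,0,0,0,1]
  ]
}}

```text
clock: 8.15
position: [0.5726, 0.0283, 0.0816]
ee_rot: [-0.131, 0.635, 0.753, 0.112]
contact_force: [-0.2, -9.1, -1.1]
width: -0.0006
gripper_force: 4.6
```

Run:
```python
from h import *
tipnow()
w=optics.get_image('wrist'); c=optics.get_calibration('wrist')
o=w[:,:,::-1].copy()
for a in proj(c,[H+BY*.113+IN*.0015,H-BY*.113+IN*.0015]): cv2.circle(o,tuple(int(v) for v in a),2,(0,0,255),-1)
cv2.imwrite('pics/c1.png',cv2.resize(o[130:350,80:500],(800,419)))
```

```text
t 8.15 tip out 11.5 up -29.9 along 2.5 mm tilt 19.8 F in/by/z [-9.   1.7 -1.1] w -0.0005691649701831331 q [-0.27  0.46  1.7   0.34  1.15 -0.6 ]
```

View pics/c1.png

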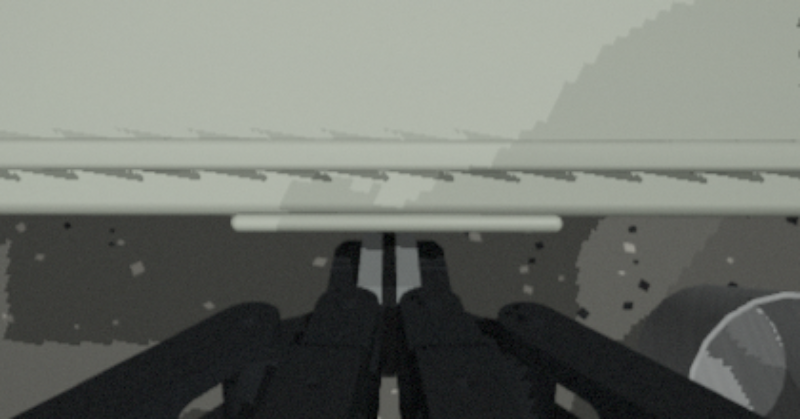

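The tab is vertical at the rim, hidden from above, and the resistance is now stiff: 9 N with almost no travel. That suggests it has already snapped in. I'll back off and check that it stays.

{"api": "servo_tool", "payload": {
  "increments": [
    [-0.4,0,-0.15,0,0,0,1],
    [-0.5,0,-0.18,0,0,0,1],
    [-1,0,-0.4,0,0,0,1],
    [-2,0,-0.8,0,0,0,1],
    [-2.5,0,-1,0,0,0,1]
  ]
}}

```text
clock: 8.7
position: [0.5834, -0.037, 0.0839]
ee_rot: [-0.133, 0.635, 0.753, 0.113]
contact_force: [1.2, 0.8, 0.5]
width: 0.0002
gripper_force: 0.0
```

{"api": "servo_tool", "payload": {
  "increments": [
    [-2,0,-1,0,0,0,1],
    [-2,0,-2,0,0,0,1],
    [-1,0,-2,0,0,0,1],
    [0,0,0,0,0,0,1],
    [0,0,0,0,0,0,1]
  ]
}}

```text
clock: 9.2
position: [0.5941, -0.1004, 0.1134]
ee_rot: [-0.133, 0.636, 0.752, 0.113]
contact_force: [-0.9, -0.3, -0.3]
width: 0.0001
gripper_force: 0.0
```

Run:
```python
from h import *
tipnow()
w=optics.get_image('wrist'); c=optics.get_calibration('wrist')
for l in ['tab_edge','tab_hinge']:
    for q in finder.tip_of(l,'wrist')[:2]: print(l,np.round(q['at'],1),round(q['p'],2))
for th in (0,.2,.4,1.5): print(th,proj(c,H-IN*(.034*np.sin(th))-Z*.034*np.cos(th)).round(1))
t=optics.get_image('top')[130:300,180:340,::-1]; 
L=np.array([[83,-113,105],[-83,-113,105],[-83,113,105],[83,113,105]])/1e3
cv2.imwrite('pics/d0.png',np.hstack([w[:,:,::-1][:,60:480],cv2.resize(t,(380,404),interpolation=2)[:420] if 0 else cv2.resize(t,(380,420),interpolation=2)]))
```

```text
t 9.2 tip out 141.9 up 1.9 along 1.8 mm tilt 20.1 F in/by/z [-0.2  0.9 -0.3] w 0.0001246036662658658 q [-0.45  0.5   1.54  0.29  1.33 -0.72]
tab_edge [288.2  45.8] 0.55
tab_hinge [286.5  12.3] 0.91
0 [[287.8  46.5]]
0.2 [[287.7  55.6]]
0.4 [[287.7  63.2]]
1.5 [[288.3  70.1]]
```

View pics/d0.png

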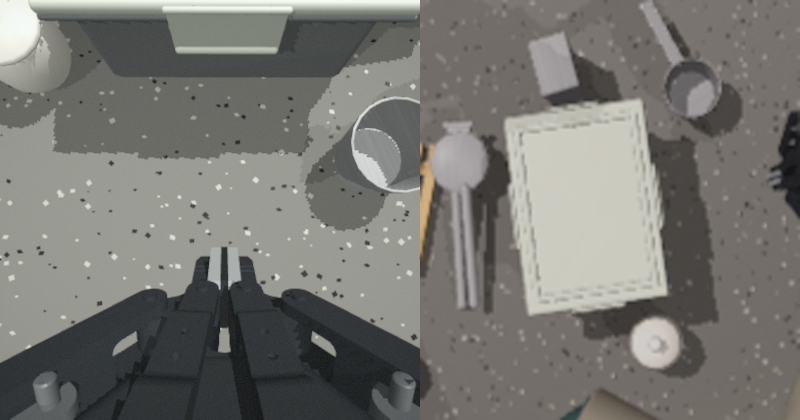

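The tab now hangs flat against the side with the arm clear. Its edge is seen at row 46, and flat would put it at 46.5. The box has not visibly moved, and the pot and cup are where they were. I'm handing in.

```bash
python3 -c "
from h import *
print(manip.sign_off())"
```

```text
the job is handed in; nothing more can be done
None
```

The open tab is folded over the rim and snapped in; with the arm clear it stays flat against the box's side, the box and its neighbours show no visible movement, and I handed the job in about 9.5 s into the 32 s.

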